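# Quarantine the failed sleeve and show the re-cut one to the inspection camera

## Robot

A 7-joint arm with a two-finger parallel gripper is mounted at the origin on the work surface. World frame = base frame: x ahead of the robot, y to its left, z up, the work surface at z = 0. Lengths are in m, angles in rad, forces in N, time in s.
With the tool pointing down it reaches from about 0.425 to 0.925 m from the base axis. Payload 6.8 kg.
Tool frame: the origin (TCP) lies on the centre line of the jaws, within the pads' length; the fingertips stand 25 mm ahead of it and the grasp point (between the pads) lies 6 mm ahead of it; z points along the fingers, y is the line along which they close (so a half turn about z gives the same grasp; the last joint's range is limited). The gripper opens to 85 mm and grips with 20 to 120 N. Pads are 22 mm wide; open, the fingers measure 114 mm over their backs; the gripper's body (76 mm by 85 mm) begins 54 mm behind the grasp point. The pads swing forward as they close: fully open they stand 13 mm farther back than shut.
Start: joints at [-1.386, 0.477, 0.022, 1.555, -0.011, 1.109, -0.083], TCP at [0.195, 0.646, 0.227] pointing down, gripper open.
Joint ranges: [-2.96, 2.96], [-0.34, 2.1], [-1.41, 1.46], [0.24, 2.44], [-1.37, 4.51], [0.17, 1.92], [-2.96, 2.96]. Speed limits (rad/s): [2.39, 2.39, 3.14, 3.14, 3.14, 3.14, 3.14].

## Interface

Orientations are given as a unit quaternion [x, y, z, w].
In Python, from bench import r gives the robot as it stands.
- The arm moves only by the shell command python3 -m handwheel 'ROWS' [FORCE]. ROWS is JSON, a list of rows, each a list of 7 numbers: the shift along the tool's x, y, z scaled (see below), then the turn, a rotation vector about the tool's x, y, z scaled (see below), then the opening, from 0 (shut) to 1 (fully open). A call has 1 to 10 rows; each row is the pose to reach, as a shift and turn from the pose commanded when the call began, along the tool's axes at that moment, turning the shorter way round; what a row does not reach only later rows make up. The controller multiplies each number of a shift by 0.25 m and each number of a turn by 360 degrees. A row lasts 1/8 s, in which the tool goes at most 62.5 mm and 10.7 degrees, less where a joint would pass 70% of its speed; a pose out of reach is approached as far as the arm can. A call with a number of a shift or a turn outside -1 to 1 is refused whole. A call with a gripper value outside its range is refused whole. The fingers move at their own pace and stop on an object; FORCE is the grip in N (left out, the last holds). Time passes only in rows, so rows that repeat a pose let the fingers close. It gives the time, the measured TCP pose, the force, the opening and the grip force at its end, in the units of the state.
- r.read_state(): the state, without advancing time (a new reading comes with each control period).
- r.camera(name): name is "scene" or "top" or "wrist"; returns a dict with "pixels" (420x560x3 uint8, blue, green, red), "intrinsics" (3x3 intrinsics, pixels), "extrinsics" (4x4, takes a point from camera to world coordinates); the wrist camera has in their place "T_tool_cam" (4x4, takes a point from camera to tool coordinates, whose origin is the TCP and whose axes are the flange's). Camera axes: x right, y down, z forward; pixel columns grow to the right and rows downward; lengths in m; the calibration is good to about 2 mm. The wrist camera is an equidistant fisheye: a pixel r from the principal point sees the ray r / f radians off the axis. A picture is of the moment at which its call begins: read the wrist's pose just before it. There is no depth.
- r.sign_off(): hands the job in; it is judged then, once.
The state is a dict: "t": time; "joint_positions": joint angles; "qd": joint speeds; "effort": joint torques, N m; "position": TCP position; "tcp_rot": TCP orientation; "force": force on the tool from outside, world axes, zero at the start; "ft_torque": the same for the moment, N m; "gripper_width": finger opening in m; "grasp_force": force on a finger pad.
Only numpy, scipy, OpenCV 4.12 (cv2) and the standard library are available. Lean on these libraries where they do the work, as an engineer would, in place of code of your own. Each camera call takes 0.05 s, during which the arm holds its last target. There are 200 camera calls.

## Task

The hex sleeve on the black rubber mat has failed inspection: set it down, without dropping it, in the open top drawer of the grey drawer unit and slide that drawer fully shut. Then take the re-cut hex sleeve out of the blue tote and show its lower end to the inspection camera: hold the sleeve in the air with that end squarely facing the lens, centred on it and in focus 90 mm from the front of the lens, and finish like that, holding it still in the gripper. Leave the other turned parts and the plug gauge where they are, and do not touch the camera or its stand.

Things in the scene. Friction and masses are not known exactly. Their poses are not given: they have to be found in the camera images.
- reject_sleeve: the failed hex sleeve: bare-steel hexagonal tube, 30 mm across the flats (34.6 over the corners), 50 mm tall, 18 mm through bore, about 0.2 kg. It starts standing upright on the black mat. Origin at the centre of its lower end, z up along the bore, x square to one of the six flats (a flat every 60 degrees)
- new_sleeve: the re-cut hex sleeve, the same shape and size as reject_sleeve; the only hexagonal part in the tote, where it starts standing upright on the white foam. Origin at the centre of its lower end (the end to show), z up along the bore to the other end, x square to one of the flats
- new_sleeve_top (a point): centre of the upper end of new_sleeve, 50 mm from its lower end along the bore
- tote: fixed blue plastic tote, 300 mm (its x) by 400 mm (its y) outside, 75 mm high, walls 4 mm with a 10 mm wide rim outside; white foam on its floor, whose top, where the parts stand, is 24 mm above the bench. Origin at the centre of the underside, z up. Its three parts stand 90 mm or more apart, centre to centre, and 55 mm or more from the walls
- ring: bystander in the tote: plain round steel ring, 52 mm outside, 36 mm bore, 20 mm tall; origin at the centre of its underside
- flange_bush: bystander in the tote: round steel flanged bush, flange 56 mm diameter and 8 mm thick at the bottom, barrel 30 mm diameter, 42 mm tall overall; origin at the centre of its underside
- plug_gauge: bystander lying on the bench between mat and camera: plug gauge 114 mm long, grey hexagonal handle 17 mm thick with a thinner steel plug at each end; origin under the middle of its handle, x along it
- mat: fixed black rubber mat 110 mm square, 6 mm thick; origin at the centre of its underside
- unit: fixed grey sheet-steel bench-top drawer unit, 280 mm deep (its x), 240 mm wide (its y), 150 mm high, two drawers one above the other, only the top one open. Origin at the centre of its underside, z up; its x points from the drawer fronts to the back, so drawers slide out along -x and shut along +x
- top_drawer (a joint): how far the top drawer is out: 0 is fully shut (its stop), 0.13 to 0.17 m at the start, 0.19 at most. It slides with a few newtons and stays where it is left; it can be pushed shut at its handle or its front
- drawer_handle (a point): middle of the top drawer's horizontal bar handle (11 mm thick, 110 mm long along the unit's y); 35 mm in front of the drawer front, 118 mm above the bench, 32 mm below the unit's top. It moves with the drawer
- drawer_floor (a point): point on the top drawer's inner floor (82 mm above the bench), midway across it, 60 mm behind the inside of the front panel, axes as the unit's, moving with the drawer. The floor is 242 mm by 206 mm inside; side walls stand 40 mm above it, the 12 mm thick front panel 56 mm. Only the first 125 to 165 mm behind the front panel are open from above
- camera_stand: fixed stand of the inspection camera: 150 by 120 by 12 mm dark steel foot, 147 mm high steel post behind the camera; origin at the centre of the foot's underside, z up, its x from the lens side to the post. The camera is part of it
- camera_head: the camera on the stand, looking up and towards the robot, 30 degrees off vertical: grey housing, black lens, black ring light of 70 mm diameter around the lens. Origin at the centre of the front plane of lens and ring light, 150 mm above the bench; z points out along the viewing direction
- focus (a point): the camera's point of sharp focus, on the lens axis 90 mm in front of camera_head's origin (228 mm above the bench); same axes as camera_head: z points away from the lens. The lower end of new_sleeve belongs here, with the sleeve's z along this z
There are look-alikes about, which are no part of the job. What is shaped like the camera_stand but orange or pink is not meant.

How it is judged:
By the outcome, as a careful person would: the job done as asked, in the order asked, and still so for the second after the job is handed in, while the arm keeps its last pose, push and grip.
It also fails if it takes over 72 s, if anything falls off the work surface, if the arm or the gripper's body presses on something with over 40 N, if the wrist force passes 120 N, or if a joint passes its speed limit or range.

## Working session

There is one attempt and no reset: what is moved stays moved. The work goes in short steps, Python scripts to look and compute and a shell command to move; the robot and the scene stay as the last step left them, time stands still between calls to the robot, and variables do not carry over. Pictures are saved under pics/ and viewed, at most 10 in all, crops included, and the job is handed in when it is done.

```bash
mkdir -p pics; ls
python3 - <<'E'
from bench import r
import cv2,numpy as np,json
s=r.read_state();print({k:np.round(v,4).tolist() for k,v in s.items()})
d={}
for n in("scene","top","wrist"):
    c=r.camera(n);cv2.imwrite(f"pics/{n}0.png",c["pixels"])
    d[n]={k:np.asarray(v).tolist() for k,v in c.items() if k!="pixels"}
    print(n,{k:np.round(v,4).tolist() for k,v in d[n].items()})
json.dump(d,open("cal.json","w"))
E
```

```text
pics
{'t': 0.0, 'joint_positions': [-1.3861, 0.4778, 0.0224, 1.5565, -0.0115, 1.1093, -0.0831], 'qd': [-0.0004, 0.0026, 0.0004, -0.0002, 0.0003, 0.0016, 0.0009], 'effort': [-0.0, -59.6456, 1.608, -28.1198, 0.0125, 0.0092, -0.0], 'position': [0.1946, 0.6457, 0.2262], 'tcp_rot': [0.1459, 0.9893, -0.0009, -0.0001], 'force': [0.0097, 0.2002, 0.4546], 'ft_torque': [-0.0699, -0.0184, 0.0247], 'grasp_force': 0.0, 'gripper_width': 0.0853}
scene {'intrinsics': [[393.3197, 0.0, 279.199], [0.0, 393.3197, 214.0836], [0.0, 0.0, 1.0]], 'extrinsics': [[-0.3347, 0.7133, -0.6157, 1.0739], [0.9423, 0.2505, -0.2221, 0.2366], [-0.0042, -0.6546, -0.756, 0.8203], [0.0, 0.0, 0.0, 1.0]]}
top {'intrinsics': [[441.2905, 0.0, 276.4201], [0.0, 441.2905, 207.7366], [0.0, 0.0, 1.0]], 'extrinsics': [[-0.0124, -0.9928, 0.1192, 0.3548], [-0.9999, 0.0131, 0.0049, 0.0357], [-0.0064, -0.1191, -0.9929, 1.4561], [0.0, 0.0, 0.0, 1.0]]}
wrist {'intrinsics': [[325.1923, 0.0, 280.7955], [0.0, 325.1923, 205.885], [0.0, 0.0, 1.0]], 'T_tool_cam': [[-0.0001, -0.9609, -0.2768, 0.0702], [1.0, 0.0001, -0.0006, -0.0013], [0.0006, -0.2768, 0.9609, -0.1467], [0.0, 0.0, 0.0, 1.0]]}
```

View pics/scene0.png

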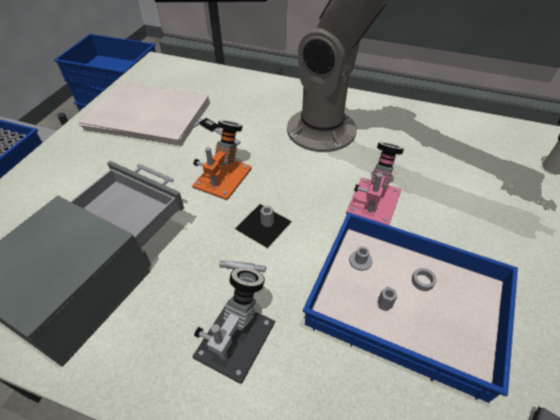

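View pics/top0.png

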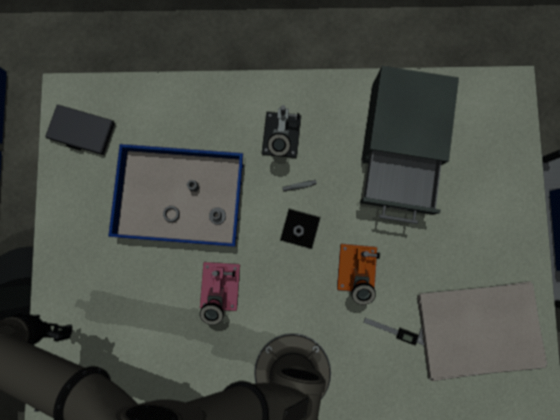

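The scene picture shows the mat with the reject sleeve at (266,215), the open drawer with its handle at (153,172), the dark camera stand at (240,310), and orange and pink look-alikes at (225,165) and (378,190). The tote holds a flanged part at (361,258), a ring at (424,279) and a plain tube at (388,297). In the top picture the sleeve is at (298,230), the stand at (281,135), and the tote parts at (194,187), (217,215) and (172,214). Next I'll view enlarged crops to confirm which is which.

Run:
```python
import cv2,numpy as np
s=cv2.imread("pics/scene0.png");t=cv2.imread("pics/top0.png")
def cr(i,x,y,w,h,k): return cv2.resize(i[y:y+h,x:x+w],None,fx=k,fy=k,interpolation=cv2.INTER_CUBIC)
f=lambda a:np.clip(a.astype(float)*1.6,0,255).astype(np.uint8)
# top row: tote parts scene (x5), mat scene; bottom: top-view
a=np.hstack([cr(s,340,235,100,75,4),cr(s,230,190,100,75,4)])
b=np.hstack([f(cr(t,150,170,100,75,4)),f(cr(t,255,195,100,75,4))])
cv2.imwrite("pics/crop1.png",np.vstack([a,b]))
a=np.hstack([cr(s,190,250,100,150,4),f(cr(t,350,60,133,200,3))])
cv2.imwrite("pics/crop2.png",a);print(a.shape)
```

```text
(600, 799, 3)
```

View pics/crop1.png

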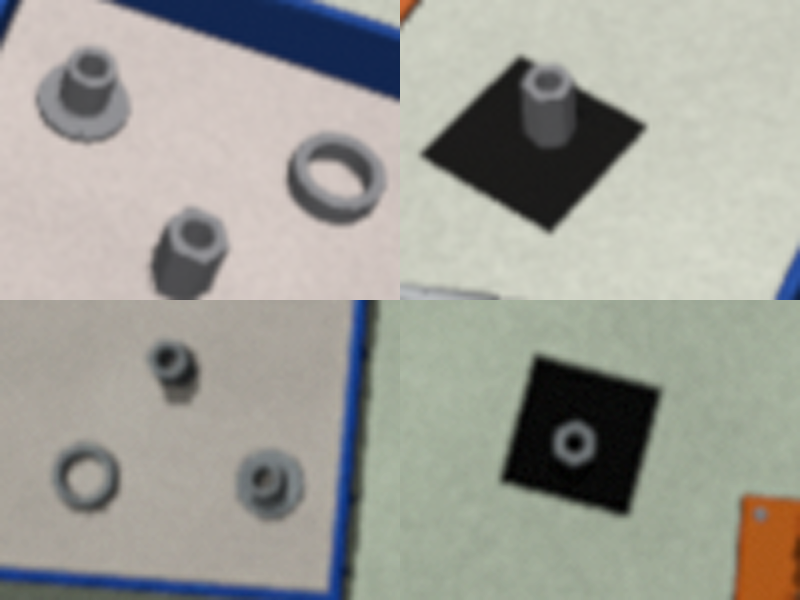

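View pics/crop2.png

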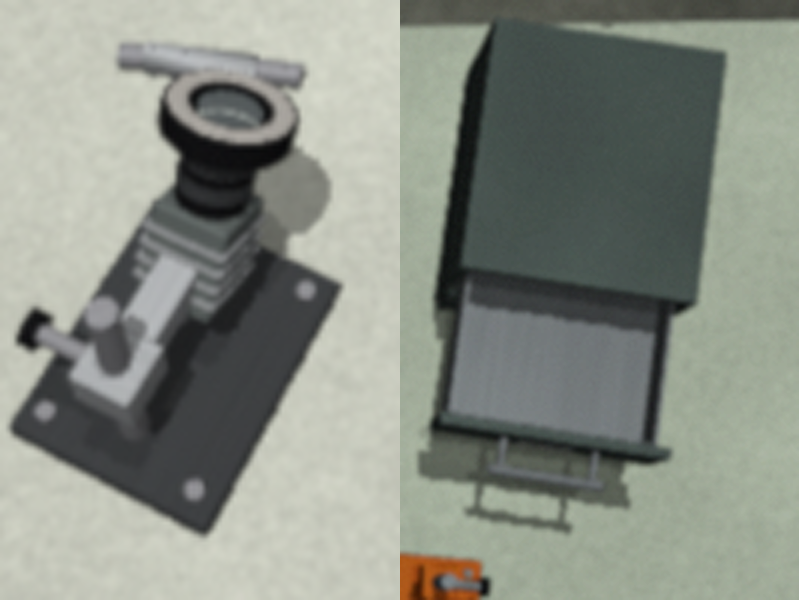

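Tote candidates in crop1, in scene crop pixels: a flanged round part at (92,95), a round ring at (337,178), and a part at (190,250) with a hexagonal top and no flange. The last one fits new_sleeve. The reject sleeve is the hex tube on the mat, and the true camera stand is the one with the dark foot and grey housing. Crop2 shows the foot corners at (12,428), (205,532) and (342,285), the ring centre at about (230,108), and the handle bar running from (490,469) to (602,487).

```bash
cat > h.py <<'E'
import json,numpy as np,cv2
from scipy.spatial.transform import Rotation as R
cal=json.load(open("cal.json"))
def ray(n,uv):
    K=np.array(cal[n]["intrinsics"]);E=np.array(cal[n]["extrinsics"])
    d=E[:3,:3]@np.linalg.inv(K)@[uv[0],uv[1],1];return E[:3,3],d/np.linalg.norm(d)
def atz(n,uv,z):
    o,d=ray(n,uv);return o+d*(z-o[2])/d[2]
def tri(*rs):
    A=sum(np.eye(3)-np.outer(d,d) for o,d in rs);b=sum((np.eye(3)-np.outer(d,d))@o for o,d in rs);return np.linalg.solve(A,b)
def proj(n,p):
    K=np.array(cal[n]["intrinsics"]);E=np.array(cal[n]["extrinsics"])
    q=K@(E[:3,:3].T@(np.array(p)-E[:3,3]));return q[:2]/q[2]
def c(x0,y0,k,u,v): return (x0+(u+.5)/k-.5,y0+(v+.5)/k-.5)
def wray(uv,s): # wrist ray in world
    K=np.array(cal["wrist"]["intrinsics"]);T=np.array(cal["wrist"]["T_tool_cam"])
    d=np.array([(uv[0]-K[0,2])/K[0,0],(uv[1]-K[1,2])/K[1,1]]);th=np.hypot(*d)
    d=np.r_[d/th*np.sin(th),np.cos(th)];q=R.from_quat(s["tcp_rot"]).as_matrix()
    return q@T[:3,3]+s["position"],q@T[:3,:3]@d
def watz(uv,s,z):
    o,d=wray(uv,s);return o+d*(z-o[2])/d[2]
def rows(p,quat,s=None,cmd=None):
    """shift/turn (handwheel units) from state pose (or cmd=(p,q)) to target"""
    p0,q0=(s["position"],s["tcp_rot"]) if cmd is None else cmd
    r0=R.from_quat(q0);return np.round(np.r_[r0.inv().apply(np.array(p)-p0)/.25,(r0.inv()*R.from_quat(quat)).as_rotvec()/(2*np.pi)],4)
def down(yaw): # tool z down, tool y at world angle yaw
    z=np.array([0,0,-1.]);y=np.array([np.cos(yaw),np.sin(yaw),0]);x=np.cross(y,z)
    return R.from_matrix(np.c_[x,y,z]).as_quat()
E
python3 - <<'E'
from h import *
P=lambda *a:print(*[np.round(x,4) if not isinstance(x,str) else x for x in a])
S=lambda u,v:c(340,235,4,u,v)
a,b=S(197,235),c(150,170,4,169,59)
P("new",atz("scene",a,.074),atz("top",b,.074),tri(ray("scene",a),ray("top",b)))
a,b=c(230,190,4,148,83),c(255,195,4,174,143)
P("rej",atz("scene",a,.056),atz("top",b,.056),tri(ray("scene",a),ray("top",b)))
a,b=c(190,250,4,230,107),(280,145)
P("head",atz("scene",a,.15),atz("top",b,.15),tri(ray("scene",a),ray("top",b)))
F=[atz("scene",c(190,250,4,*p),.012) for p in((12,428),(205,532),(342,285))]
P("foot",*F,np.linalg.norm(F[1]-F[0]),np.linalg.norm(F[2]-F[1]),np.degrees(np.arctan2(*(F[1]-F[2])[1::-1])),np.degrees(np.arctan2(*(F[0]-F[1])[1::-1])), "c",(F[0]+F[2])/2)
T=lambda u,v,z:atz("top",c(350,60,3,u-400,v),z)
U=[T(495,20,.15),T(726,53,.15),T(463,268,.15),T(692,303,.15)]
P("unit",*U,*[np.linalg.norm(U[i]-U[j]) for i,j in((0,1),(2,3),(0,2),(1,3))],"c",sum(U)/4,np.degrees(np.arctan2(*(U[0]-U[2])[1::-1])),np.degrees(np.arctan2(*(U[1]-U[3])[1::-1])),np.degrees(np.arctan2(*(U[0]-U[1])[1::-1]))-90)
H=[T(490,469,.118),T(602,487,.118)];P("handle",*H,sum(H)/2,np.linalg.norm(H[0]-H[1]))
D=[T(437,418,.138),T(668,453,.138)];P("front",*D,sum(D)/2)
P("plug",atz("top",(284,189),.01),atz("top",(316,181),.01))
t=[T(0,0,0)];P("matc",atz("top",c(255,195,4,181,135),.006))
for p in((121,146),(243,154),(112,236),(237,244)):P("tote",atz("top",p,.075))
E
```

```text
new [0.5994 0.3131 0.074 ] [0.599  0.3103 0.074 ] [0.5991 0.3119 0.0729]
rej [ 0.4502 -0.023   0.056 ] [ 0.4495 -0.0254  0.056 ] [ 0.4493 -0.0245  0.0545]
head [0.703  0.0343 0.15  ] [0.703  0.0289 0.15  ] [0.7026 0.0313 0.148 ]
foot [ 0.8429 -0.0394  0.012 ] [0.8574 0.0754 0.012 ] [0.7115 0.0947 0.012 ] 0.1157 0.1472 -7.5404 -97.2067 c [0.7772 0.0277 0.012 ]
unit [ 0.9481 -0.288   0.15  ] [ 0.9089 -0.5235  0.15  ] [ 0.6867 -0.2452  0.15  ] [ 0.6476 -0.4734  0.15  ] 0.2387 0.2316 0.2648 0.2661 c [ 0.7978 -0.3825  0.15  ] -9.3153 -10.8549 -9.4328
handle [ 0.4859 -0.2715  0.118 ] [ 0.4662 -0.3839  0.118 ] [ 0.4761 -0.3277  0.118 ] 0.1142
front [ 0.5361 -0.2159  0.138 ] [ 0.4977 -0.4452  0.138 ] [ 0.5169 -0.3305  0.138 ]
plug [0.5906 0.0169 0.01  ] [ 0.6161 -0.0898  0.01  ]
matc [ 0.4594 -0.0335  0.006 ]
tote [0.7269 0.5394 0.075 ]
tote [0.6952 0.1473 0.075 ]
tote [0.4381 0.5591 0.075 ]
tote [0.4081 0.167  0.075 ]
```

Run:
```python
from h import *
from bench import r
s=r.read_state()
print(rows((.36,.46,.33),down(np.radians(45)),s))
q=down(np.radians(45));print(rows((.46,.22,.33),down(np.radians(10)),cmd=((.36,.46,.33),q)))
q=down(np.radians(10));print(rows((.45,-.024,.27),down(np.radians(0)),cmd=((.46,.22,.33),q)))
```

```text
[-8.476e-01 -5.214e-01 -4.134e-01 -2.000e-04  1.000e-04  7.840e-02]
[-0.9617 -0.396   0.      0.      0.      0.0972]
[-0.9542 -0.2089  0.24    0.      0.      0.0278]
```

```bash
python3 -m handwheel '[[-0.85,-0.52,-0.41,0,0,0.078,1],[-0.85,-0.52,-0.41,0,0,0.078,1],[-0.85,-0.52,-0.41,0,0,0.078,1],[-0.85,-0.52,-0.41,0,0,0.078,1],[-0.85,-0.52,-0.41,0,0,0.078,1]]' && python3 -m handwheel '[[-0.96,-0.4,0,0,0,0.097,1],[-0.96,-0.4,0,0,0,0.097,1],[-0.96,-0.4,0,0,0,0.097,1],[-0.96,-0.4,0,0,0,0.097,1],[-0.96,-0.4,0,0,0,0.097,1]]' && python3 -m handwheel '[[-0.95,-0.21,0.24,0,0,0.028,1],[-0.95,-0.21,0.24,0,0,0.028,1],[-0.95,-0.21,0.24,0,0,0.028,1],[-0.95,-0.21,0.24,0,0,0.028,1],[-0.95,-0.21,0.24,0,0,0.028,1],[-0.95,-0.21,0.24,0,0,0.028,1]]'
python3 - <<'E'
from h import *
from bench import r
s=r.read_state();w=r.camera("wrist")["pixels"];cv2.imwrite("pics/w1.png",w)
print(s["t"],s["position"],s["tcp_rot"],s["joint_positions"])
json.dump({k:np.asarray(v).tolist() for k,v in s.items()},open("s1.json","w"))
# predicted pixel of reject top
T=np.array(cal["wrist"]["T_tool_cam"]);K=np.array(cal["wrist"]["intrinsics"])
p=np.array([.4495,-.0245,.056]);q=R.from_quat(s["tcp_rot"]).as_matrix().T@(p-s["position"]);v=T[:3,:3].T@(q-T[:3,3])
th=np.arctan2(np.hypot(*v[:2]),v[2]);uv=K[:2,2]+K[0,0]*th*v[:2]/np.hypot(*v[:2]);print(uv)
x,y=(int(uv[0])-50,int(uv[1])-50)
x=max(x,0);y=max(y,0);print(x,y)
a=cv2.resize(w[y:y+100,x:x+100],None,fx=5,fy=5,interpolation=cv2.INTER_CUBIC)
b=cv2.resize(w,(300,225));b=np.vstack([b,np.zeros((275,300,3),np.uint8)])
cv2.imwrite("pics/w1c.png",np.hstack([a,b]))
E
```

```text
t: 0.78
position: [0.3646, 0.4572, 0.3317]
tcp_rot: [0.384, 0.923, 0.001, 0.001]
force: [-0.4, 0.6, 0.5]
gripper_width: 0.0856
grasp_force: 0.0
t: 1.4
position: [0.4616, 0.216, 0.3297]
tcp_rot: [0.644, 0.765, -0.0, 0.0]
force: [0.4, 0.3, 0.4]
gripper_width: 0.0852
grasp_force: 0.0
t: 2.15
position: [0.451, -0.0212, 0.2696]
tcp_rot: [0.706, 0.709, 0.0, -0.0]
force: [0.0, 0.5, 0.2]
gripper_width: 0.0853
grasp_force: 0.0
2.15 [ 0.45102643 -0.02124188  0.26962444] [ 7.05635461e-01  7.08575018e-01  3.80319770e-05 -1.99115546e-04] [-0.70556494  0.03937381  0.64516819  2.04411281 -0.02743906  1.06638145
 -0.0433434 ]
[280.80100294 180.16006683]
230 130
```

View pics/w1c.png

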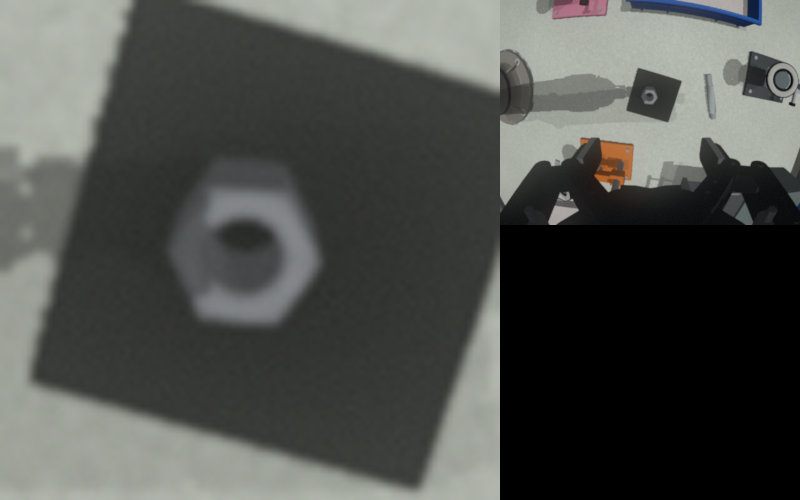

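The wrist crop shows the reject sleeve's hex top with corners at about (198,322), (278,326), (321,260) and (168,250), and its centre at (245,256). Two flats run nearly level across the picture.

Run:
```python
from h import *
s=json.load(open("s1.json"))
W=lambda u,v,z=.056:watz(c(230,130,5,u,v),s,z)
C=W(244.5,256);k=[W(*p)-C for p in((198,322),(278,326),(321,260),(291,189),(212,186),(168,250))]
print(C,[ (round(1e3*float(np.hypot(*a[:2])),1),round(float(np.degrees(np.arctan2(a[1],a[0]))),1)) for a in k])
e=W(278,326)-W(198,322);print("edge deg",np.degrees(np.arctan2(e[1],e[0])),1e3*np.linalg.norm(e))
M=[W(*p,.006) for p in((134,0),(32,380),(420,489))]
print("mat",[(m.round(4)) for m in M])
for yaw in(-30,30,90): print(yaw,rows((C[0],C[1],.037),down(np.radians(yaw)),s))
```

```text
[ 0.44690231 -0.02524943  0.056     ] [(18.7, -124.5), (18.0, -64.7), (17.3, -2.8), (18.6, 56.0), (17.6, 114.6), (17.4, 175.6)]
edge deg -2.721125078369172 18.299066714232524
mat [array([0.4186, 0.0303, 0.006 ]), array([ 0.3904, -0.069 ,  0.006 ]), array([ 0.4939, -0.0991,  0.006 ])]
-30 [-0.0163 -0.0164  0.9305 -0.     -0.      0.084 ]
30 [-1.630e-02 -1.640e-02  9.305e-01 -0.000e+00 -1.000e-04 -8.270e-02]
90 [-1.630e-02 -1.640e-02  9.305e-01  0.000e+00 -1.000e-04 -2.493e-01]
```

```bash
python3 -m handwheel '[[-0.015,-0.012,0.2,0,0,-0.238,1],[-0.015,-0.012,0.4,0,0,-0.238,1],[-0.015,-0.012,0.55,0,0,-0.238,1],[-0.015,-0.012,0.55,0,0,-0.238,1],[-0.015,-0.012,0.55,0,0,-0.238,1],[-0.015,-0.012,0.55,0,0,-0.238,1],[-0.015,-0.012,0.55,0,0,-0.238,1],[-0.015,-0.012,0.55,0,0,-0.238,1],[-0.015,-0.012,0.55,0,0,-0.238,1],[-0.015,-0.012,0.55,0,0,-0.238,1]]'
python3 - <<'E'
from h import *
from bench import r
s=r.read_state();print(rows((.448,-.025,.043),down(np.radians(85.8)),s),s["joint_positions"].round(3))
E
```

```text
t: 3.45
position: [0.4481, -0.0255, 0.1322]
tcp_rot: [0.037, 0.999, 0.0, 0.0]
force: [0.3, 0.3, 0.5]
gripper_width: 0.0856
grasp_force: 0.0
[ 6.000e-04  1.700e-03  3.567e-01  0.000e+00  0.000e+00 -2.000e-04] [-0.405  0.244  0.372  2.189 -0.133  0.729  1.552]
```

```bash
python3 -m handwheel '[[0,0,0.12,0,0,0,1],[0,0,0.24,0,0,0,1],[0,0,0.31,0,0,0,1],[0,0,0.357,0,0,0,1],[0,0,0.357,0,0,0,1],[0,0,0.357,0,0,0,0.2],[0,0,0.357,0,0,0,0],[0,0,0.357,0,0,0,0],[0,0,0.357,0,0,0,0],[0,0,0.357,0,0,0,0]]' 60 && python3 -m handwheel '[[0,0,0,0,0,0,0],[0,0,0,0,0,0,0],[0,0,-0.05,0,0,0,0],[0,0,-0.12,0,0,0,0]]'
```

```text
t: 4.7
position: [0.4484, -0.0264, 0.0436]
tcp_rot: [0.037, 0.999, 0.0, 0.001]
force: [-2.1, -0.1, 6.5]
gripper_width: 0.0282
grasp_force: 58.7
t: 5.2
position: [0.4472, -0.0266, 0.0734]
tcp_rot: [0.037, 0.999, -0.0, -0.001]
force: [-0.3, 0.1, -2.1]
gripper_width: 0.0282
grasp_force: 60.1
```

Run:
```python
from h import *
from bench import r
s=r.read_state();q=down(np.radians(80))
print(rows((.447,-.03,.24),q,s)); print(rows((.51,-.26,.24),q,cmd=((.447,-.03,.24),q)),rows((.581,-.346,.24),q,cmd=((.51,-.26,.24),q)))
```

```text
[ 7.000e-04 -1.380e-02 -6.662e-01 -1.000e-04 -2.000e-04  1.610e-02]
[-0.4079 -0.8623  0.      0.      0.      0.    ] [-0.3394 -0.2895  0.      0.      0.      0.    ]
```

```bash
python3 -m handwheel '[[0,0,-0.2,0,0,0,0],[0,0,-0.4,0,0,0.016,0],[0,-0.01,-0.55,0,0,0.016,0],[0,-0.014,-0.666,0,0,0.016,0],[0,-0.014,-0.666,0,0,0.016,0]]' && python3 -m handwheel '[[-0.1,-0.2,0,0,0,0,0],[-0.2,-0.4,0,0,0,0,0],[-0.3,-0.6,0,0,0,0,0],[-0.42,-0.75,0,0,0,0,0],[-0.56,-0.9,0,0,0,0,0],[-0.65,-1,0,0,0,0,0],[-0.65,-1,0,0,0,0,0]]'
python3 - <<'E'
from h import *
from bench import r
s=r.read_state();w=r.camera("wrist")["pixels"];cv2.imwrite("pics/w2.png",w)
print(s["position"],s["tcp_rot"],s["joint_positions"].round(3))
json.dump({k:np.asarray(v).tolist() for k,v in s.items()},open("s2.json","w"))
cv2.imwrite("pics/w2b.png",cv2.resize(np.clip(w*1.3,0,255).astype(np.uint8),(800,600),interpolation=cv2.INTER_CUBIC))
E
```

```text
t: 5.82
position: [0.4486, -0.0301, 0.2416]
tcp_rot: [0.087, 0.996, 0.001, 0.002]
force: [1.3, 0.5, -3.1]
gripper_width: 0.0277
grasp_force: 60.1
t: 6.7
position: [0.5637, -0.3066, 0.2373]
tcp_rot: [0.088, 0.996, -0.001, -0.002]
force: [-1.1, 0.7, -2.7]
gripper_width: 0.0282
grasp_force: 60.3
[ 0.56372169 -0.30660404  0.23730912] [ 8.82152653e-02  9.96099908e-01 -7.67403113e-04 -1.56568588e-03] [-0.018  0.462  0.584  1.657 -0.275  1.109  2.036]
```

View pics/w2b.png

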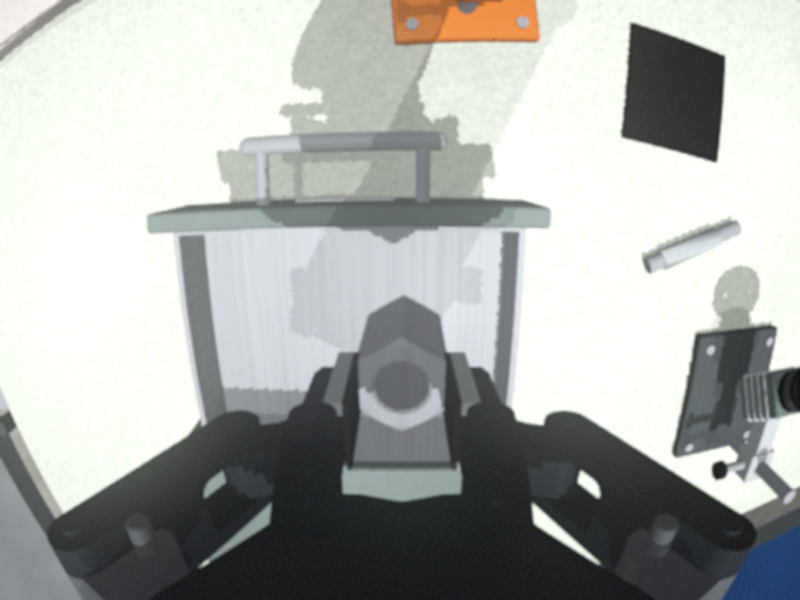

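The picture shows the drawer below the held sleeve. The handle bar runs from (243,144) to (443,140), the front panel's inner top edge is at row ~230, and the drawer's wall tops run along columns ~180 to 207 and 500 to 522.

Run:
```python
from h import *
s=json.load(open("s2.json"));k=560/800
W=lambda u,v,z:watz(((u+.5)*k-.5,(v+.5)*k-.5),s,z)
h=[W(243,144,.118),W(443,140,.118)];H=sum(h)/2
yaw=np.arctan2(*(h[0]-h[1])[1::-1]);print("handle",*h,H,np.linalg.norm(h[0]-h[1]),np.degrees(yaw))
f=[W(178,232,.138),W(522,231,.138)];print("front inner",*f,np.linalg.norm(f[0]-f[1]),np.degrees(np.arctan2(*(f[0]-f[1])[1::-1])),sum(f)/2)
for a in(-9.8,-8.5):
    x=np.array([np.cos(np.radians(a)),np.sin(np.radians(a)),0]);print("floor pt",H+.107*x)
t=np.array([.578,-.345,.13]);print(rows(t,down(np.radians(80.5)),s),rows((.578,-.345,.1225),down(np.radians(80.5)),s))
```

```text
handle [ 0.46291869 -0.38456846  0.118     ] [ 0.48427237 -0.27020393  0.118     ] [ 0.47359553 -0.32738619  0.118     ] 0.11634098445493621 -100.57625364674428
front inner [ 0.50422377 -0.42887597  0.138     ] [ 0.53994198 -0.23716085  0.138     ] 0.19501404390106086 -100.55370572950179 [ 0.52208288 -0.33301841  0.138     ]
floor pt [ 0.57903417 -0.34559861  0.118     ]
floor pt [ 0.57942023 -0.3432018   0.118     ]
[-8.450e-02 -1.404e-01  4.292e-01 -3.000e-04 -5.000e-04 -1.700e-03] [-8.460e-02 -1.403e-01  4.592e-01 -3.000e-04 -5.000e-04 -1.700e-03]
```

```bash
python3 -m handwheel '[[-0.04,-0.07,0,0,0,0,0],[-0.085,-0.14,0.05,0,0,0,0],[-0.085,-0.14,0.2,0,0,0,0],[-0.085,-0.14,0.32,0,0,0,0],[-0.085,-0.14,0.40,0,0,0,0],[-0.085,-0.14,0.45,0,0,0,0],[-0.085,-0.14,0.455,0,0,0,0],[-0.085,-0.14,0.455,0,0,0,0],[-0.085,-0.14,0.455,0,0,0,0]]' && python3 -m handwheel '[[0,0,0.006,0,0,0,0],[0,0,0.012,0,0,0,0],[0,0,0.012,0,0,0,0]]'
```

```text
t: 7.88
position: [0.58, -0.3428, 0.1268]
tcp_rot: [0.087, 0.996, -0.0, 0.001]
force: [0.3, -0.1, -1.9]
gripper_width: 0.028
grasp_force: 60.3
t: 8.25
position: [0.5793, -0.3423, 0.1225]
tcp_rot: [0.087, 0.996, 0.0, -0.0]
force: [0.2, 0.3, -2.6]
gripper_width: 0.0279
grasp_force: 60.3
```

```bash
python3 -m handwheel '[[0,0,0.004,0,0,0,0],[0,0,0.007,0,0,0,0],[0,0,0.007,0,0,0,0]]' && python3 -m handwheel '[[0,0,0.003,0,0,0,0],[0,0,0.004,0,0,0,0],[0,0,0.004,0,0,0,0]]'
```

```text
t: 8.62
position: [0.5793, -0.3424, 0.1208]
tcp_rot: [0.087, 0.996, 0.0, -0.0]
force: [0.4, 0.3, -2.0]
gripper_width: 0.028
grasp_force: 60.3
t: 9.0
position: [0.5794, -0.3425, 0.1199]
tcp_rot: [0.087, 0.996, -0.0, -0.0]
force: [-0.0, 0.2, -2.5]
gripper_width: 0.0278
grasp_force: 60.3
```

```bash
python3 -m handwheel '[[0,0,0.003,0,0,0,0],[0,0,0.004,0,0,0,0],[0,0,0.004,0,0,0,0]]' && python3 -m handwheel '[[0,0,0.002,0,0,0,0],[0,0,0.004,0,0,0,0],[0,0,0.004,0,0,0,0]]'
```

```text
t: 9.38
position: [0.5799, -0.3425, 0.1198]
tcp_rot: [0.087, 0.996, 0.0, 0.001]
force: [-0.5, 1.5, 6.1]
gripper_width: 0.0279
grasp_force: 61.2
t: 9.75
position: [0.5807, -0.3427, 0.1197]
tcp_rot: [0.086, 0.996, -0.0, 0.002]
force: [-1.8, 2.7, 9.1]
gripper_width: 0.028
grasp_force: 61.7
```

```bash
python3 -m handwheel '[[0,0,-0.004,0,0,0,0],[0,0,-0.004,0,0,0,0.3],[0,0,-0.004,0,0,0,0.5],[0,0,-0.004,0,0,0,0.7],[0,0,-0.004,0,0,0,0.7],[0,0,-0.004,0,0,0,0.7]]' && python3 -m handwheel '[[0,0,-0.1,0,0,0,0.7],[0,0,-0.2,0,0,0,0.7],[0,0,-0.3,0,0,0,0.7],[0,0,-0.45,0,0,0,0.5],[-0.0,0,-0.45,0,0,0,0.5]]'
python3 - <<'E'
from h import *
from bench import r
s=r.read_state();w=r.camera("wrist")["pixels"];cv2.imwrite("pics/w3.png",w)
print(s["position"],s["tcp_rot"])
a=cv2.resize(w[130:330,100:400],(600,400))
cv2.imwrite("pics/w3b.png",a)
# push start: 25 mm in front of handle
H=np.array([.4745,-.3275]);x=np.array([np.cos(np.radians(-10)),np.sin(np.radians(-10))])
q=down(np.radians(80))
p=H-x*.045
print(rows((*p,.24),q,s)); print(p,x)
E
```

```text
t: 10.5
position: [0.5792, -0.3424, 0.1187]
tcp_rot: [0.087, 0.996, 0.0, -0.0]
force: [-0.1, -0.4, 0.2]
gripper_width: 0.0593
grasp_force: 0.0
t: 11.12
position: [0.5807, -0.3438, 0.2348]
tcp_rot: [0.087, 0.996, -0.001, 0.003]
force: [0.4, 1.0, -1.1]
gripper_width: 0.0426
grasp_force: 0.0
[ 0.58072537 -0.34384499  0.23482782] [ 0.08680193  0.9962212  -0.00109506  0.00274746]
[ 6.097e-01 -9.000e-03 -2.410e-02 -3.000e-04  9.000e-04  1.000e-04]
[ 0.43018365 -0.31968583] [ 0.98480775 -0.17364818]
```

View pics/w3b.png

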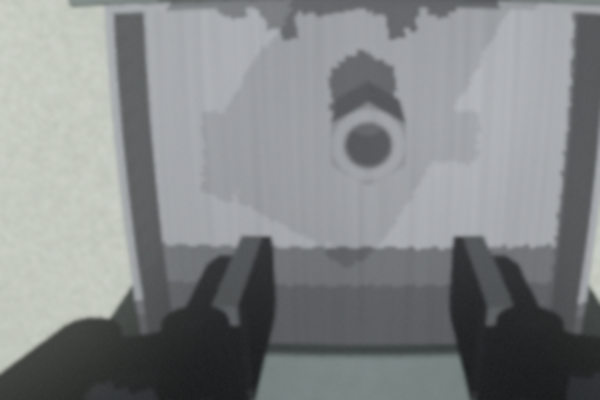

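The sleeve stands upright on the drawer floor at about (368,145), clear of the walls. Next I move in front of the handle with the fingers shut and push.

```bash
python3 -m handwheel '[[0.2,0,-0.02,0,0,0,0],[0.4,0,-0.02,0,0,0,0],[0.61,-0.01,-0.02,0,0,0,0],[0.61,-0.01,-0.02,0,0,0,0],[0.61,-0.01,0.1,0,0,0,0],[0.61,-0.01,0.25,0,0,0,0],[0.61,-0.01,0.38,0,0,0,0],[0.61,-0.01,0.44,0,0,0,0],[0.61,-0.01,0.44,0,0,0,0]]' && python3 -m handwheel '[[-0.03,0,0,0,0,0,0],[-0.06,0,0,0,0,0,0],[-0.08,0,0,0,0,0,0],[-0.1,0,0,0,0,0,0],[-0.1,0,0,0,0,0,0]]'
```

```text
t: 12.3
position: [0.4286, -0.3183, 0.1205]
tcp_rot: [0.086, 0.996, 0.0, -0.001]
force: [0.2, -0.1, -0.2]
gripper_width: 0.0
grasp_force: 0.0
t: 12.92
position: [0.4538, -0.3229, 0.1215]
tcp_rot: [0.086, 0.996, -0.0, 0.0]
force: [-1.3, 0.4, 0.1]
gripper_width: -0.0
grasp_force: 0.0
```

```bash
python3 -m handwheel '[[-0.02,0,0,0,0,0,0],[-0.045,0,0,0,0,0,0],[-0.075,0,0,0,0,0,0],[-0.11,0,0,0,0,0,0],[-0.15,0,0,0,0,0,0],[-0.19,0,0,0,0,0,0],[-0.23,0,0,0,0,0,0],[-0.27,0,0,0,0,0,0],[-0.31,0,0,0,0,0,0],[-0.35,0,0,0,0,0,0]]' && python3 -m handwheel '[[-0.03,0,0,0,0,0,0],[-0.06,0,0,0,0,0,0],[-0.09,0,0,0,0,0,0],[-0.12,0,0,0,0,0,0],[-0.15,0,0,0,0,0,0],[-0.17,0,0,0,0,0,0],[-0.19,0,0,0,0,0,0],[-0.2,0,0,0,0,0,0],[-0.2,0,0,0,0,0,0]]'
```

```text
t: 14.18
position: [0.54, -0.3381, 0.1213]
tcp_rot: [0.087, 0.996, 0.0, -0.0]
force: [-2.0, 0.4, -0.3]
gripper_width: -0.0001
grasp_force: 0.9
t: 15.3
position: [0.5895, -0.3467, 0.1216]
tcp_rot: [0.086, 0.996, -0.0, 0.001]
force: [0.4, -0.2, 0.3]
gripper_width: -0.0001
grasp_force: 0.0
```

```bash
python3 -m handwheel '[[-0.02,0,0,0,0,0,0],[-0.04,0,0,0,0,0,0],[-0.055,0,0,0,0,0,0],[-0.07,0,0,0,0,0,0],[-0.07,0,0,0,0,0,0]]' && python3 -m handwheel '[[-0.015,0,0,0,0,0,0],[-0.03,0,0,0,0,0,0],[-0.03,0,0,0,0,0,0]]'
```

```text
t: 15.92
position: [0.6067, -0.3496, 0.1214]
tcp_rot: [0.086, 0.996, -0.0, 0.0]
force: [-0.1, -0.1, 0.6]
gripper_width: -0.0001
grasp_force: 0.0
t: 16.3
position: [0.6141, -0.3509, 0.1214]
tcp_rot: [0.086, 0.996, -0.0, 0.0]
force: [0.1, -0.2, 0.0]
gripper_width: 0.0001
grasp_force: 0.0
```

```bash
python3 -m handwheel '[[-0.01,0,0,0,0,0,0],[-0.02,0,0,0,0,0,0],[-0.02,0,0,0,0,0,0]]' && python3 -m handwheel '[[-0.01,0,0,0,0,0,0],[-0.02,0,0,0,0,0,0],[-0.02,0,0,0,0,0,0]]'
python3 - <<'E'
from h import *
from bench import r
w=r.camera("top")["pixels"];cv2.imwrite("pics/t2.png",w)
a=r.camera("wrist")["pixels"]
cv2.imwrite("pics/t2b.png",np.hstack([cv2.resize(w[60:260,350:483],None,fx=2.8,fy=2.8,interpolation=cv2.INTER_CUBIC),cv2.resize(a,(420,560))]))
E
```

```text
t: 16.68
position: [0.6188, -0.3518, 0.1214]
tcp_rot: [0.087, 0.996, -0.0, 0.0]
force: [-0.4, -0.3, 0.6]
gripper_width: -0.0
grasp_force: 0.1
t: 17.05
position: [0.6238, -0.3527, 0.1214]
tcp_rot: [0.086, 0.996, -0.0, 0.0]
force: [0.2, -0.3, 0.4]
gripper_width: 0.0002
grasp_force: 0.1
```

View pics/t2b.png

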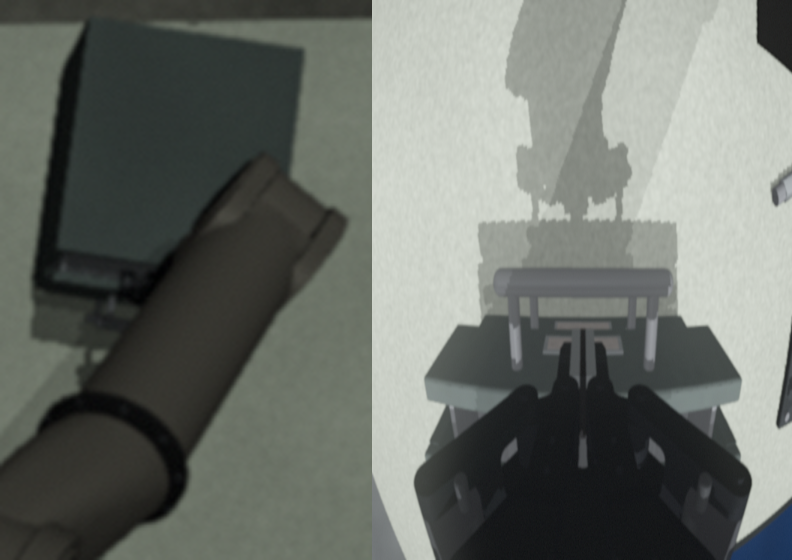

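The wrist view shows the drawer front nearly at the unit, with the handle bar at row ~283 and the fingertips at row ~345. The lower drawer's posts at (535,310) and (632,310) sit farther in, so the top drawer is still a couple of centimetres out. I'll measure how far before pushing on.

Run:
```python
from h import *
from bench import r
s=r.read_state()
W=lambda u,v,z:watz(((u-372+.5)*560/420-.5,(v+.5)*.75-.5),s,z)
x=np.array([np.cos(np.radians(-10)),np.sin(np.radians(-10)),0])
for n,a,b,z in(("bar",(497,283),(670,283),.118),("panel top outer",(425,380),(740,380),.138),("panel top lower edge",(425,400),(740,400),.138),("label",(543,345),(622,345),.118)):
    p,q=W(*a,z),W(*b,z);print(n,p.round(4),q.round(4),np.linalg.norm(p-q).round(4),"ahead of TCP along unit x",(((p+q)/2-s["position"])@x).round(4))
print(s["position"],s["force"])
```

```text
bar [ 0.5902 -0.4067  0.118 ] [ 0.6103 -0.2919  0.118 ] 0.1165 ahead of TCP along unit x -0.0237
panel top outer [ 0.6156 -0.4688  0.138 ] [ 0.6549 -0.2436  0.138 ] 0.2285 ahead of TCP along unit x 0.012
panel top lower edge [ 0.6249 -0.4739  0.138 ] [ 0.6654 -0.242   0.138 ] 0.2353 ahead of TCP along unit x 0.0221
label [ 0.62  -0.381  0.118] [ 0.6293 -0.3276  0.118 ] 0.0541 ahead of TCP along unit x 0.0013
[ 0.62368355 -0.35274724  0.12154527] [-0.60473981  0.02209248  0.56423253]
```

```bash
python3 -m handwheel '[[-0.015,0,0,0,0,0,0],[-0.03,0,0,0,0,0,0],[-0.045,0,0,0,0,0,0],[-0.055,0,0,0,0,0,0],[-0.055,0,0,0,0,0,0]]' && python3 -m handwheel '[[-0.01,0,0,0,0,0,0],[-0.02,0,0,0,0,0,0],[-0.02,0,0,0,0,0,0]]'
```

```text
t: 17.77
position: [0.6374, -0.355, 0.1214]
tcp_rot: [0.087, 0.996, -0.0, 0.0]
force: [0.2, -0.2, 0.3]
gripper_width: 0.0002
grasp_force: 0.0
t: 18.15
position: [0.6422, -0.3559, 0.1214]
tcp_rot: [0.086, 0.996, -0.0, 0.0]
force: [-0.4, -0.9, 0.0]
gripper_width: -0.0001
grasp_force: 0.1
```

```bash
python3 -m handwheel '[[-0.01,0,0,0,0,0,0],[-0.02,0,0,0,0,0,0],[-0.02,0,0,0,0,0,0]]' && python3 -m handwheel '[[-0.01,0,0,0,0,0,0],[-0.02,0,0,0,0,0,0],[-0.02,0,0,0,0,0,0]]'
python3 - <<'E'
from bench import r
import cv2
cv2.imwrite("pics/w4.png",r.camera("wrist")["pixels"])
E
```

```text
t: 18.52
position: [0.643, -0.3561, 0.1213]
tcp_rot: [0.087, 0.996, 0.001, -0.004]
force: [-12.8, 5.1, 8.3]
gripper_width: 0.0
grasp_force: 6.5
t: 18.9
position: [0.643, -0.3563, 0.1211]
tcp_rot: [0.088, 0.996, 0.003, -0.008]
force: [-26.5, 12.1, 18.4]
gripper_width: -0.0001
grasp_force: 14.3
```

```bash
python3 -m handwheel '[[0.02,0,0,0,0,0,0],[0.047,0,0,0,0,0,0],[0.047,0,0,0,0,0,0]]' && python3 -m handwheel '[[0,0,-0.1,0,0,0,0],[0,0,-0.25,0,0,0,0],[0,0,-0.5,0,0,0,0],[0.15,0,-0.65,0,0,0,0],[0.3,0,-0.7,0,0,0,0],[0.3,0,-0.7,0,0,0,0]]'
python3 - <<'E'
from h import *
from bench import r
s=r.read_state();w=r.camera("wrist")["pixels"];cv2.imwrite("pics/w5.png",w)
json.dump({k:np.asarray(v).tolist() for k,v in s.items()},open("s5.json","w"))
print(s["position"],s["tcp_rot"],s["joint_positions"].round(3))
t=r.camera("top")["pixels"]
cv2.imwrite("pics/w5b.png",np.hstack([cv2.resize(w,(480,360),interpolation=cv2.INTER_AREA),cv2.resize(t[60:200,350:475],(320,360),interpolation=cv2.INTER_CUBIC)]))
E
```

```text
t: 19.32
position: [0.6403, -0.3557, 0.1217]
tcp_rot: [0.087, 0.996, -0.0, 0.001]
force: [-0.1, -0.8, 0.2]
gripper_width: 0.0002
grasp_force: 0.0
t: 20.08
position: [0.5648, -0.344, 0.2989]
tcp_rot: [0.088, 0.996, -0.0, 0.002]
force: [0.4, -0.6, -0.4]
gripper_width: 0.0001
grasp_force: 0.0
[ 0.56480867 -0.34397282  0.29892343] [ 8.78944030e-02  9.96128115e-01 -4.17853983e-04  1.78266684e-03] [ 0.026  0.448  0.614  1.538 -0.268  1.237  2.076]
```

View pics/w5b.png

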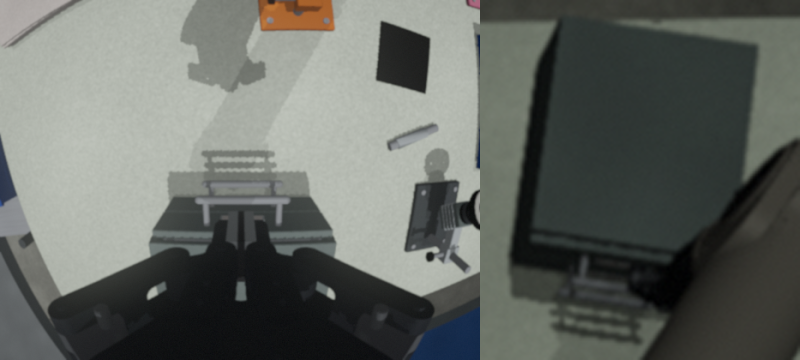

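The top drawer is shut: both handle bars, at wrist rows 184 and 201, line up one above the other, and the unit's front shows no gap. Next I'll look at the inspection camera from above.

Run:
```python
from h import *
s=json.load(open("s5.json"));k=560/480
W=lambda u,v,z:watz(((u+.5)*k-.5,(v+.5)*k-.5),s,z)
x=np.array([np.cos(np.radians(-10)),np.sin(np.radians(-10)),0])
print("top bar",((W(196,201,.118)+W(289,201,.118))/2).round(4),"lower",[((W(207,184,z)+W(282,184,z))/2@x).round(4) for z in(.04,.05,.06)],((W(196,201,.118)+W(289,201,.118))/2@x).round(4))
q=down(np.radians(40));print(rows((.62,-.2,.31),q,s));print(rows((.67,-.06,.30),down(0),cmd=((.62,-.2,.31),q)))
```

```text
top bar [ 0.6215 -0.3532  0.118 ] lower [np.float64(0.6757), np.float64(0.6725), np.float64(0.6693)] 0.6734
[-1.167e-01  6.056e-01 -4.420e-02  1.000e-04  6.000e-04  1.109e-01]
[0.3004 0.5132 0.04   0.     0.     0.1111]
```

```bash
python3 -m handwheel '[[-0.06,0.25,-0.04,0,0,0.111,0.5],[-0.117,0.45,-0.04,0,0,0.111,1],[-0.117,0.606,-0.044,0,0,0.111,1],[-0.117,0.606,-0.044,0,0,0.111,1]]' && python3 -m handwheel '[[0.15,0.25,0.04,0,0,0.111,1],[0.3,0.51,0.04,0,0,0.111,1],[0.3,0.51,0.04,0,0,0.111,1],[0.3,0.51,0.04,0,0,0.111,1],[0.3,0.51,0.04,0,0,0.111,1],[0.3,0.51,0.04,0,0,0.111,1]]'
python3 - <<'E'
from h import *
from bench import r
s=r.read_state();w=r.camera("wrist")["pixels"];cv2.imwrite("pics/w6.png",w)
json.dump({k:np.asarray(v).tolist() for k,v in s.items()},open("s6.json","w"))
print(s["position"],s["tcp_rot"],s["joint_positions"].round(3))
q=down(np.radians(20));print(rows((.62,.14,.32),q,s));print(rows((.60,.312,.27),q,cmd=((.62,.14,.32),q)))
E
```

```text
t: 20.68
position: [0.6242, -0.1923, 0.3057]
tcp_rot: [0.42, 0.908, 0.0, -0.001]
force: [0.3, -0.8, -0.3]
gripper_width: 0.0724
grasp_force: 0.0
t: 21.42
position: [0.6706, -0.0591, 0.2969]
tcp_rot: [0.705, 0.709, -0.0, 0.0]
force: [-0.0, -0.9, -0.4]
gripper_width: 0.0854
grasp_force: 0.0
[ 0.67059931 -0.05907666  0.29686143] [ 7.05339901e-01  7.08869118e-01 -4.45057442e-04  1.16823057e-05] [-0.583  0.552  0.895  1.517 -0.44   1.285  0.369]
[ 7.972e-01 -1.985e-01 -9.290e-02 -1.000e-04  1.000e-04 -5.480e-02]
[0.6739 0.1601 0.2    0.     0.     0.    ]
```

```bash
python3 -m handwheel '[[0.2,-0.1,-0.09,0,0,-0.028,1],[0.42,-0.2,-0.09,0,0,-0.055,1],[0.65,-0.2,-0.09,0,0,-0.055,1],[0.8,-0.2,-0.09,0,0,-0.055,1],[0.8,-0.2,-0.09,0,0,-0.055,1]]' && python3 -m handwheel '[[0.2,0.05,0,0,0,0,1],[0.4,0.1,0.1,0,0,0,1],[0.6,0.16,0.2,0,0,0,1],[0.67,0.16,0.2,0,0,0,1],[0.67,0.16,0.2,0,0,0,1],[0.67,0.16,0.2,0,0,0,1]]'
python3 - <<'E'
from h import *
from bench import r
s=r.read_state();w=r.camera("wrist")["pixels"];cv2.imwrite("pics/w7.png",w)
json.dump({k:np.asarray(v).tolist() for k,v in s.items()},open("s7.json","w"))
print(s["position"],s["tcp_rot"],s["joint_positions"].round(3))
T=np.array(cal["wrist"]["T_tool_cam"]);K=np.array(cal["wrist"]["intrinsics"])
def wp(p,s):
    q=R.from_quat(s["tcp_rot"]).as_matrix().T@(np.array(p)-s["position"]);v=T[:3,:3].T@(q-T[:3,3])
    th=np.arctan2(np.hypot(*v[:2]),v[2]);return K[:2,2]+K[0,0]*th*v[:2]/np.hypot(*v[:2])
a=wp((.599,.312,.074),s);s6=json.load(open("s6.json"));b=wp((.75,.032,.08),s6);print(a,b,wp((.703,.032,.15),s6))
x,y=[int(t)-40 for t in a];print("crop new",x,y)
A=cv2.resize(w[y:y+80,x:x+80],(400,400),interpolation=cv2.INTER_CUBIC)
w6=cv2.imread("pics/w6.png");x6,y6=int(b[0])-100,max(int(b[1])-150,0);x6=min(x6,360);print("crop cam",x6,y6)
B=cv2.resize(w6[y6:y6+300,x6:x6+200],(400,600),interpolation=cv2.INTER_CUBIC)
A=np.vstack([A,cv2.resize(w,(267,200)).copy() if 0 else np.pad(cv2.resize(w,(267,200)),((0,0),(0,133),(0,0)))])
cv2.imwrite("pics/m.png",np.hstack([A,B]))
E
```

```text
t: 22.1
position: [0.6195, 0.1454, 0.3195]
tcp_rot: [0.571, 0.821, 0.0, -0.001]
force: [0.5, -0.6, -0.2]
gripper_width: 0.0852
grasp_force: 0.0
t: 22.85
position: [0.6018, 0.3087, 0.2713]
tcp_rot: [0.576, 0.818, 0.0, 0.001]
force: [0.9, -0.6, 0.1]
gripper_width: 0.0855
grasp_force: 0.0
[0.60179483 0.30874116 0.2712786 ] [5.75521016e-01 8.17786357e-01 4.73639151e-04 9.00290932e-04] [-1.082  0.542  0.781  1.54  -0.395  1.223  0.108]
[280.42307841 176.35864576] [353.76535085  98.07331104] [319.42933624  92.21661333]
crop new 240 136
crop cam 253 0
```

View pics/m.png

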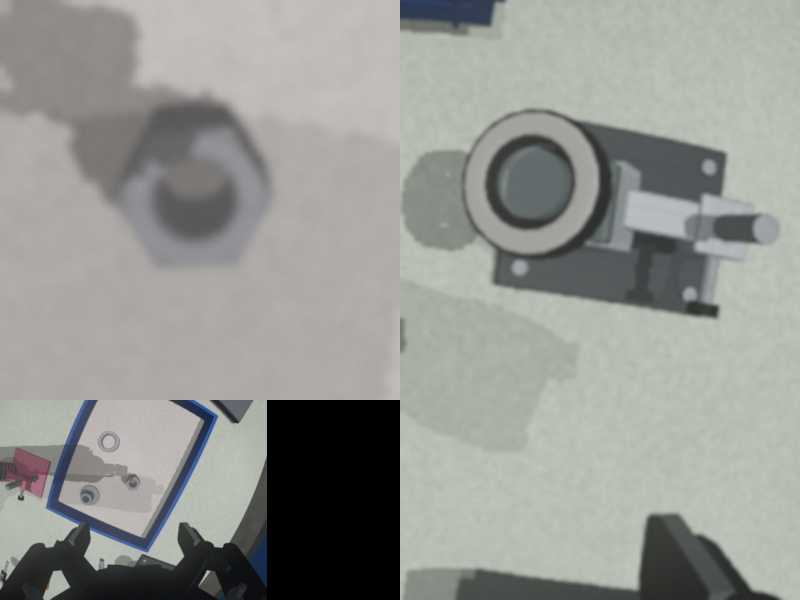

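The montage shows the new sleeve's top with corners at (158,265), (236,264), (270,191) and (122,190), and its centre at about (196,196). The camera's ring-light face is centred at about (533,182), and the foot's corners are at (726,153), (718,317) and (496,284).

Run:
```python
from h import *
s=json.load(open("s7.json"));s6=json.load(open("s6.json"))
W=lambda u,v,z=.074:watz(c(240,136,5,u,v),s,z)
C=W(195.5,196);print("new",C)
for p in((158,265),(236,264),(270,191),(122,190)):
    a=W(*p)-C;print(round(1e3*float(np.hypot(*a[:2])),1),round(float(np.degrees(np.arctan2(a[1],a[0]))),1))
V=lambda u,v,z:watz(c(253,0,2,u-400,v),s6,z)
print("ring",V(533,182,.15),"tri with scene",tri(wray(c(253,0,2,133,182),s6),ray("scene",c(190,250,4,230,107))))
# ring ellipse check: pts on the rim
F=[V(*p,.012) for p in((726,153),(718,317),(496,284))]
d=lambda a,b:(round(float(np.linalg.norm(a-b)),4),round(float(np.degrees(np.arctan2(*(b-a)[1::-1]))),2))
print(*F,d(F[1],F[0]),d(F[2],F[1]),"centre",(F[0]+F[2])/2)
```

```text
new [0.59668085 0.31298416 0.074     ]
17.3 -98.5
17.4 -40.0
16.0 23.7
15.9 -165.2
ring [0.70282508 0.03333104 0.15      ] tri with scene [0.70273755 0.0337264  0.14914313]
[0.85412398 0.07346283 0.012     ] [ 0.85321416 -0.04258116  0.012     ] [ 0.69514766 -0.02481077  0.012     ] (0.116, 89.55) (0.1591, -6.41) centre [0.77463582 0.02432603 0.012     ]
```

Run:
```python
from h import *
from bench import r
s6=json.load(open("s6.json"));g=cv2.cvtColor(cv2.imread("pics/w6.png"),cv2.COLOR_BGR2GRAY).astype(float)
V=lambda x,y,z:watz((x,y),s6,z)
def edge(cols,r0,r1,sgn):
    P=[]
    for x in cols:
        d=sgn*np.diff(g[r0(x):r1(x),x]);i=int(np.argmax(d));
        if 0<i<len(d)-1: a,b,c_=d[i-1:i+2];i=i+.5*(a-c_)/(a-2*b+c_+1e-9)
        P.append(V(x,r0(x)+i+.5,.012)[:2])
    P=np.array(P);l=cv2.fitLine(P.astype(np.float32),cv2.DIST_HUBER,0,.001,.001).ravel();res=(P-l[2:])@[-l[1],l[0]]
    print(np.degrees(np.arctan(l[1]/l[0])).round(2),"std mm",(1e3*res.std()).round(2),"pt",l[2:]);return l
X=lambda u:253+(u-400)/2
la=edge(range(int(X(615)),int(X(715))),lambda x:int((120+(x-X(580))*2*.21)/2)-8,lambda x:int((120+(x-X(580))*2*.21)/2)+9,-1)
lb=edge(range(int(X(505)),int(X(670))),lambda x:int((284+(x-X(496))*2*.14)/2)-8,lambda x:int((284+(x-X(496))*2*.14)/2)+9,1)
n=np.array([np.sin(np.radians(7.3)),np.cos(np.radians(7.3))]);print("width",(la[2:]-lb[2:])@n,"head off mid",(np.array([.7028,.0335])-(la[2:]+lb[2:])/2)@n)
s=r.read_state();q=down(np.radians(-9.3));print(rows((.598,.3127,.12),q,s),rows((.598,.3127,.064),q,s))
```

```text
-6.96 std mm 0.1 pt [0.7970408  0.08101898]
-6.82 std mm 0.2 pt [ 0.74873173 -0.0321046 ]
width 0.11834503385215372 head off mid 6.402754070620152e-05
[ 1.990e-02 -1.000e-02  6.051e-01  3.000e-04  0.000e+00  8.060e-02] [ 2.000e-02 -1.040e-02  8.291e-01  3.000e-04  0.000e+00  8.060e-02]
```

```bash
python3 -m handwheel '[[0,0,0,0,0,0.03,1],[0,0,0.1,0,0,0.06,1],[0,0,0.3,0,0,0.0805,1],[0,0,0.4,0,0,0.0805,1],[0,0,0.4,0,0,0.0805,1]]'
python3 - <<'E'
from h import *
from bench import r
s=r.read_state();q=down(np.radians(-9.3));print(rows((.598,.3127,.064),q,s))
E
```

```text
t: 23.52
position: [0.5999, 0.31, 0.1689]
tcp_rot: [0.761, 0.648, -0.001, -0.0]
force: [-0.7, -0.5, 0.2]
gripper_width: 0.0854
grasp_force: 0.0
[ 1.060e-02 -8.300e-03  4.194e-01 -3.000e-04  3.000e-04  4.000e-04]
```

```bash
python3 -m handwheel '[[0.01,-0.008,0.1,0,0,0,1],[0.01,-0.008,0.22,0,0,0,1],[0.01,-0.008,0.34,0,0,0,1],[0.01,-0.008,0.42,0,0,0,1],[0.01,-0.008,0.42,0,0,0,1],[0.01,-0.008,0.42,0,0,0,0.2],[0.01,-0.008,0.42,0,0,0,0],[0.01,-0.008,0.42,0,0,0,0],[0.01,-0.008,0.42,0,0,0,0],[0.01,-0.008,0.42,0,0,0,0]]' 60 && python3 -m handwheel '[[0,0,0,0,0,0,0],[0,0,0,0,0,0,0]]' && python3 -m handwheel '[[0,0,-0.05,0,0,0,0],[0,0,-0.2,0,0,0,0],[0,0,-0.45,0,0,0,0],[0,0,-0.7,0,0,0,0],[0,0,-0.85,0,0,0,0],[0,0,-0.85,0,0,0,0],[0,0,-0.85,0,0,0,0]]'
python3 - <<'E'
from h import *
from bench import r
s=r.read_state();cv2.imwrite("pics/w8.png",r.camera("wrist")["pixels"])
json.dump({k:np.asarray(v).tolist() for k,v in s.items()},open("s8.json","w"))
psi=np.radians(-7);n=np.array([-.5*np.cos(psi),-.5*np.sin(psi),np.cos(np.pi/6)])
F=np.array([.7028,.0335,.15])+.09*n;Tp=F+.040*n
z=-n;y=np.array([np.cos(psi),np.sin(psi),0]);y-=z*(y@z);y/=np.linalg.norm(y);x=np.cross(y,z)
q=R.from_matrix(np.c_[x,y,z]).as_quat();print("F",F,"TCP",Tp,"q",q,s["joint_positions"].round(3))
json.dump(dict(F=F.tolist(),T=Tp.tolist(),q=q.tolist(),n=n.tolist()),open("goal.json","w"))
w1=(np.array((.60,.15,.34)),down(np.radians(-7)));print(rows(*w1,s));p2=(Tp+.06*n,q);print(rows(*p2,cmd=w1));print(p2[0])
E
```

```text
t: 24.78
position: [0.5991, 0.3152, 0.066]
tcp_rot: [0.761, 0.649, 0.001, -0.0]
force: [-2.6, -0.6, 6.5]
gripper_width: 0.0272
grasp_force: 58.5
t: 25.02
position: [0.5992, 0.3151, 0.0661]
tcp_rot: [0.761, 0.649, 0.001, -0.0]
force: [-1.7, -0.5, 5.4]
gripper_width: 0.0275
grasp_force: 58.5
t: 25.9
position: [0.5979, 0.3147, 0.2766]
tcp_rot: [0.761, 0.649, -0.001, -0.0]
force: [-0.3, -1.0, -2.4]
gripper_width: 0.0269
grasp_force: 59.3
F [0.65813542 0.03898412 0.22794229] TCP [0.6382845  0.04142151 0.2625833 ] q [0.72343567 0.64004182 0.17149869 0.193844  ] [-1.16   0.582  0.91   1.537 -0.473  1.259 -0.339]
[-6.497e-01  1.113e-01 -2.536e-01 -2.000e-04  1.000e-04 -5.600e-03]
[-0.4124  0.0849  0.1018 -0.0833  0.     -0.    ]
[0.60850812 0.04507759 0.31454483]
```

Run:
```python
from h import *
T=np.array(cal["wrist"]["T_tool_cam"]);K=np.array(cal["wrist"]["intrinsics"])
def tp(q):
    v=T[:3,:3].T@(np.array(q)-T[:3,3]);th=np.arctan2(np.hypot(*v[:2]),v[2]);return (K[:2,2]+K[0,0]*th*v[:2]/np.hypot(*v[:2])).round(1)
for f,off in(("w2",.0376),("w8",.042)):
    g=cv2.cvtColor(cv2.imread(f"pics/{f}.png"),cv2.COLOR_BGR2GRAY)
    print(f,"pred far/near corner top,bore far/near, bottom far:",*[tp((x,0,z)) for x,z in((.0173,off-.05),(-.0173,off-.05),(.009,off-.05),(-.009,off-.05),(.0173,off))])
    print([(i,int(g[i,278:285].mean())) for i in range(190,316,2)])
```

```text
w2 pred far/near corner top,bore far/near, bottom far: [283.9 236.8] [283.6 302.5] [283.8 253.8] [283.7 288. ] [283.2 205.6]
[(190, 164), (192, 164), (194, 164), (196, 164), (198, 164), (200, 164), (202, 164), (204, 164), (206, 153), (208, 109), (210, 88), (212, 88), (214, 87), (216, 87), (218, 87), (220, 86), (222, 86), (224, 86), (226, 86), (228, 86), (230, 86), (232, 85), (234, 85), (236, 91), (238, 100), (240, 101), (242, 100), (244, 98), (246, 97), (248, 97), (250, 96), (252, 91), (254, 81), (256, 80), (258, 80), (260, 80), (262, 79), (264, 79), (266, 79), (268, 79), (270, 79), (272, 79), (274, 78), (276, 79), (278, 78), (280, 78), (282, 78), (284, 77), (286, 88), (288, 115), (290, 138), (292, 146), (294, 146), (296, 146), (298, 140), (300, 123), (302, 96), (304, 94), (306, 93), (308, 92), (310, 93), (312, 92), (314, 92)]
w8 pred far/near corner top,bore far/near, bottom far: [283.8 233.2] [283.5 297.8] [283.7 249.9] [283.6 283.5] [283.1 203.6]
[(190, 179), (192, 180), (194, 179), (196, 178), (198, 178), (200, 179), (202, 179), (204, 178), (206, 179), (208, 170), (210, 128), (212, 98), (214, 96), (216, 95), (218, 94), (220, 94), (222, 94), (224, 93), (226, 92), (228, 92), (230, 92), (232, 91), (234, 91), (236, 93), (238, 113), (240, 111), (242, 99), (244, 100), (246, 100), (248, 99), (250, 98), (252, 97), (254, 88), (256, 82), (258, 82), (260, 82), (262, 82), (264, 82), (266, 81), (268, 81), (270, 81), (272, 82), (274, 81), (276, 82), (278, 82), (280, 82), (282, 82), (284, 83), (286, 85), (288, 93), (290, 97), (292, 99), (294, 99), (296, 100), (298, 97), (300, 103), (302, 169), (304, 196), (306, 199), (308, 199), (310, 199), (312, 196), (314, 197)]
```

```bash
python3 -m handwheel '[[-0.1,0,-0.15,0,0,0,0],[-0.25,0.05,-0.25,0,0,0,0],[-0.45,0.11,-0.25,0,0,-0.005,0],[-0.65,0.11,-0.25,0,0,-0.005,0],[-0.65,0.11,-0.25,0,0,-0.005,0],[-0.65,0.11,-0.25,0,0,-0.005,0]]' && python3 -m handwheel '[[-0.05,0.01,0,-0.015,0,0,0],[-0.14,0.03,0.03,-0.035,0,0,0],[-0.24,0.05,0.06,-0.06,0,0,0],[-0.34,0.08,0.08,-0.083,0,0,0],[-0.41,0.085,0.08,-0.083,0,0,0],[-0.41,0.085,0.08,-0.083,0,0,0],[-0.41,0.085,0.08,-0.083,0,0,0]]'
cat > goal.py <<'E'
from h import *
from bench import r
s=r.read_state();g=json.load(open("goal.json"));F,n=np.array(g["F"]),np.array(g["n"]);q=g["q"]
off=np.array([-.0023,0,.042])
T=F-R.from_quat(q).apply(off)
M=R.from_quat(s["tcp_rot"]);low=M.apply(off)+s["position"]
print("rows",rows(T,q,s),"err mm in focus axes",(1e3*(low-F)).round(2),"along n",(1e3*(low-F)@n).round(2),"tilt deg",np.degrees(np.arccos(np.clip(-M.as_matrix()[:,2]@n,-1,1))).round(2))
print(s["joint_positions"].round(3),s["force"].round(1),s["t"])
E
python3 goal.py
```

```text
t: 26.7
position: [0.5997, 0.1506, 0.3387]
tcp_rot: [0.75, 0.661, -0.001, -0.001]
force: [-0.2, 0.3, -1.9]
gripper_width: 0.0273
grasp_force: 59.5
t: 27.58
position: [0.609, 0.0476, 0.3207]
tcp_rot: [0.724, 0.639, 0.171, 0.194]
force: [-0.6, -0.5, -0.6]
gripper_width: 0.027
grasp_force: 59.8
rows [-8.000e-04 -1.260e-02  2.528e-01 -2.000e-04  2.000e-04 -3.000e-04] err mm in focus axes [-28.6    3.73  56.33] along n 63.2 tilt deg 0.09
[-1.607  0.02   1.387  2.056  0.271  0.604 -0.536] [-0.6 -0.5 -0.6] 27.575
```

```bash
python3 -m handwheel '[[0,-0.006,0.06,0,0,0,0],[0,-0.012,0.13,0,0,0,0],[0,-0.012,0.2,0,0,0,0],[0,-0.012,0.235,0,0,0,0],[0,-0.012,0.252,0,0,0,0],[0,-0.012,0.252,0,0,0,0],[0,-0.012,0.252,0,0,0,0],[0,-0.012,0.252,0,0,0,0]]'; python3 goal.py
```

```text
t: 28.58
position: [0.6372, 0.0424, 0.2642]
tcp_rot: [0.725, 0.639, 0.171, 0.193]
force: [-1.0, 0.2, -1.7]
gripper_width: 0.0272
grasp_force: 59.8
rows [ 0.0058  0.0011 -0.0001 -0.0003  0.0002 -0.0005] err mm in focus axes [-0.49 -1.45 -0.2 ] along n -0.02 tilt deg 0.13
[-1.171  0.254  1.079  2.068 -0.186  0.45  -0.142] [-1.   0.2 -1.7] 28.575
```

```bash
python3 -m handwheel '[[0.006,0.001,0,0,0,0,0],[0.006,0.001,0,0,0,0,0],[0.006,0.001,0,0,0,0,0],[0.006,0.001,0,0,0,0,0]]'; python3 goal.py
python3 - <<'E'
from h import *
from bench import r
w=r.camera("wrist")["pixels"];cv2.imwrite("pics/w9.png",w);g=cv2.cvtColor(w,cv2.COLOR_BGR2GRAY)
print([(i,int(g[i,278:285].mean())) for i in range(200,312,2)])
E
```

```text
t: 29.08
position: [0.6374, 0.0435, 0.2639]
tcp_rot: [0.725, 0.639, 0.17, 0.193]
force: [-0.4, -0.3, -1.8]
gripper_width: 0.0271
grasp_force: 59.8
rows [ 0.0014  0.001  -0.0011 -0.0003  0.0003 -0.0006] err mm in focus axes [-0.23 -0.4  -0.42] along n -0.27 tilt deg 0.17
[-1.172  0.256  1.079  2.067 -0.187  0.451 -0.145] [-0.4 -0.3 -1.8] 29.075
[(200, 124), (202, 124), (204, 124), (206, 124), (208, 122), (210, 114), (212, 111), (214, 111), (216, 110), (218, 110), (220, 111), (222, 110), (224, 110), (226, 110), (228, 109), (230, 109), (232, 109), (234, 109), (236, 109), (238, 130), (240, 151), (242, 154), (244, 155), (246, 131), (248, 107), (250, 106), (252, 105), (254, 97), (256, 91), (258, 92), (260, 91), (262, 91), (264, 91), (266, 91), (268, 91), (270, 91), (272, 91), (274, 91), (276, 91), (278, 92), (280, 91), (282, 91), (284, 92), (286, 94), (288, 102), (290, 127), (292, 141), (294, 142), (296, 147), (298, 153), (300, 186), (302, 204), (304, 206), (306, 206), (308, 206), (310, 207)]
```

The sleeve hasn't slipped in the grip, and the pose is within 0.7 mm and 0.2° of the computed goal. Handing in.

```bash
python3 -c "
from bench import r
print(r.sign_off())"
```

```text
the job is handed in; nothing more can be done
None
```

I set the reject sleeve upright in the top drawer, shut the drawer to its stop, and left the re-cut sleeve held still, lower end facing the lens at the 90 mm focus, within about 0.7 mm and 0.2° of the measured goal; I handed in at about 29 s and was given no verdict.

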